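# Line up by height for the photo

### The job

For a size photo, line up the orange gear, the green cup, the blue toy creature and the glue stick in order of height along the grey metal board: the tallest on the pad next to the red plug, the shortest on the pad at the other end. Put one on each round pad, right way up and centred, and leave them standing there; the pads' colours do not matter.

Things in the scene. Friction and masses are not known exactly. Their poses are not given: they have to be found in the camera images.
- board: Grey metal line-up board fixed flat on the bench, 90 mm wide, 410 mm long, 5 mm thick. Origin: centre of its underside. Its y axis runs lengthwise along the row, x across it, z up. Four pads stand on it in one row along y, about 80 mm apart (at about -120, -40, +40 and +120 mm, each up to 5 mm off in x and y).
- plug_red: Red round plug, 22 mm across and 7 mm high, fixed in one end of the board, 180 mm from the board's centre: marks the tall end. Origin: centre of its underside. A black plug of the same shape marks the other end. Which end is red differs at every start.
- pad_white: White round pad, 58 mm across and 2 mm thick, fixed on the board. Origin: centre of its underside (its top is 2 mm higher, 7 mm over the bench). Its colour has no meaning; its place in the row differs at every start.
- pad_yellow: Yellow round pad, 58 mm across and 2 mm thick, fixed on the board. Origin: centre of its underside (its top is 2 mm higher, 7 mm over the bench). Its colour has no meaning; its place in the row differs at every start.
- pad_teal: Teal round pad, 58 mm across and 2 mm thick, fixed on the board. Origin: centre of its underside (its top is 2 mm higher, 7 mm over the bench). Its colour has no meaning; its place in the row differs at every start.
- pad_purple: Purple round pad, 58 mm across and 2 mm thick, fixed on the board. Origin: centre of its underside (its top is 2 mm higher, 7 mm over the bench). Its colour has no meaning; its place in the row differs at every start.
- gear_mid (a point): Centre (5 mm up) of the loose orange printed gear, lying flat: 53 mm across, 10 mm high, about 20 g. Shortest of the four. z axis up through its hole; grip it by opposite sides of its rim.
- cup_mid (a point): Centre (16 mm up) of the loose green printed cup, standing mouth up: 56 mm across the rim, 48 mm at the foot, 32 mm high, about 30 g. Second shortest. z axis up; can be gripped across the outside, from any side.
- toy_mid (a point): Middle of the body (29 mm up) of the loose blue printed toy creature with black ears, standing on its feet: 58 mm high, body 34 mm along its x axis and 28 mm along its y axis, with a tail towards its -x (55 mm by 44 mm overall), about 35 g. Second tallest. z axis up; grip it across the body along its y axis.
- glue_mid (a point): Centre (46 mm up) of the loose glue stick, standing: yellow and white barrel, wide flat-topped red cap, 27 mm across, 92 mm high, about 35 g. Tallest of the four. z axis up; can be gripped from any side. (The slightly shorter bottle with the pointed red nozzle, fixed at the back, is not part of the job.)
There are look-alikes about, which are no part of the job. What is shaped like the part that bears gear_mid but black is not meant. What is shaped like the part that bears cup_mid but yellow is not meant.

How it is judged (in metres and radians):
At the end, for the whole second after the job is handed in: From the red plug's end to the other the pads carry glue stick, toy, cup, gear; each one's middle is within 14 mm of its pad's centre seen from above, tilted less than 0.12 rad, resting on its pad (middle within about 5 mm of its resting height), at rest and released (((y of each of plug_red, toy_mid in the frame of board above 0 m and y of gear_mid in the frame of board below -0.08 m and y of cup_mid in the frame of board between -0.08 and 0 m and y of toy_mid in the frame of board below 0.08 m and y of glue_mid in the frame of board above 0.08 m) or (y of each of plug_red, toy_mid in the frame of board below 0 m and y of glue_mid in the frame of board below -0.08 m and y of toy_mid in the frame of board above -0.08 m and y of cup_mid in the frame of board between 0 and 0.08 m and y of gear_mid in the frame of board above 0.08 m)) and (horizontal distance between gear_mid and pad_white below 0.014 m or horizontal distance between gear_mid and pad_yellow below 0.014 m or horizontal distance between gear_mid and pad_teal below 0.014 m or horizontal distance between gear_mid and pad_purple below 0.014 m) and angle between each of gear_mid, cup_mid, toy_mid, glue_mid's own z axis and vertical below 0.12 rad and z of gear_mid in the frame of board between 0.007 and 0.018 m and linear speed of each of gear, cup, toy, glue below 0.02 m/s and angular speed of each of gear, cup, toy, glue below 0.2 rad/s and (horizontal distance between cup_mid and pad_white below 0.014 m or horizontal distance between cup_mid and pad_yellow below 0.014 m or horizontal distance between cup_mid and pad_teal below 0.014 m or horizontal distance between cup_mid and pad_purple below 0.014 m) and z of cup_mid in the frame of board between 0.018 and 0.029 m and (horizontal distance between toy_mid and pad_white below 0.014 m or horizontal distance between toy_mid and pad_yellow below 0.014 m or horizontal distance between toy_mid and pad_teal below 0.014 m or horizontal distance between toy_mid and pad_purple below 0.014 m) and z of toy_mid in the frame of board between 0.031 and 0.042 m and (horizontal distance between glue_mid and pad_white below 0.014 m or horizontal distance between glue_mid and pad_yellow below 0.014 m or horizontal distance between glue_mid and pad_teal below 0.014 m or horizontal distance between glue_mid and pad_purple below 0.014 m) and z of glue_mid in the frame of board between 0.048 and 0.059 m); the robot touches nothing.
It also fails if it takes over 112 s, if anything falls off the work surface, if the arm or the gripper's body presses on something with over 40 N, if the wrist force passes 120 N, or if a joint passes its speed limit or range.

### The arm

A 6-joint arm with a two-finger parallel gripper is mounted at the origin on a cart in front of the work surface, level with it; the furniture and walls round the work are solid. World frame = base frame: x ahead of the robot, y to its left, z up, the work surface at z = 0. Lengths are in m, angles in degrees, forces in N, time in s.
With the tool pointing down it reaches from about 0.25 to 0.775 m from the base axis. Payload 4 kg.
Tool frame: the origin (TCP) lies at the very end of the fingers, on their centre line; the grasp point (between the pads) lies 19 mm behind it; z points along the fingers, y is the line along which they close (so a half turn about z gives the same grasp; the last joint's range is limited). The gripper opens to 94 mm and grips with 3 to 60 N. Pads are 16 mm wide; open, the fingers measure 119 mm over their backs; the gripper's body (75 mm by 177 mm) begins 78 mm behind the grasp point.
Start: joints at [-69.563, 4.996, 78.535, -0, 96.463, -5.907], TCP at [0.244, -0.493, 0.206] pointing down, gripper open.
Joint ranges: [-177.83, 177.83], [-43.37, 116.18], [15.69, 146.23], [-61.86, 241.86], [9.47, 152.12], [-147.06, 147.06]. Speed limits (degrees/s): [159.86, 159.86, 180, 180, 180, 180].

### API

Orientations are given as a 3x3 rotation matrix whose columns are the frame's x, y, z axes.
In Python, from cell import manip, inverse_kinematics, eyes gives the robot as it stands. The module is installed in compiled form; this text tells all that it offers. Calls block until the motion is done:
- manip.move_ptp(position, orientation): joint-space move of the TCP to a pose.
- manip.line_to(position, ori=None, max_speed=0.15, force_limit=None): straight line of the TCP; ori=None keeps the orientation; max_speed is the mean speed in m/s. With force_limit (N) it stops when the force on the tool has changed by that much, and returns True; else False.
- manip.move_joints(angles): joint-space move.
- manip.release() and manip.clamp(strength=None): open the fingers fully, or close them until they stop; strength is the grip in N (None keeps the last).
- manip.dwell(seconds).
- inverse_kinematics(position, orientation): joint angles nearest the present ones, or None.
- eyes.snapshot(name): name is "scene" or "top" or "wrist"; returns a dict with "frame" (384x512x3 uint8, red, green, blue), "range_z" (384x512 float32, m along the optical axis (not along the pixel's ray), 0 where there is no reading), "intrinsics" (3x3 intrinsics, pixels), "dist" ([k1, k2, p1, p2, k3] as OpenCV has them; the pictures are not rectified), "rvec" (rotation vector, rad) and "tvec" (3), from world to camera coordinates, as OpenCV has them; the wrist camera has in their place "T_tool_cam" (4x4, takes a point from camera to tool coordinates, whose origin is the TCP and whose axes are the flange's). Camera axes: x right, y down, z forward; pixel columns grow to the right and rows downward; lengths in m; the calibration is good to about 2 mm. A picture is of the moment at which its call begins: read the wrist's pose just before it.
A pose or a line that the arm cannot do raises manip.Unreachable and nothing moves.
- manip.finish_job(): hands the job in; it is judged then, once.
Readings, each from a call of its own:
- manip.read_clock(): time.
- manip.read_joint_positions(): joint angles.
- manip.read_dq(): joint speeds.
- manip.read_joint_efforts(): joint torques, N m.
- manip.read_position(): TCP position.
- manip.read_tcp_rot(): TCP orientation.
- manip.read_force(): force on the tool from outside, world axes, zero at the start.
- manip.read_torque(): the same for the moment, N m.
- manip.read_finger_gap(): finger opening in m.
- manip.read_grasp_force(): force on a finger pad.
Only numpy, scipy, OpenCV 4.12 (cv2) and the standard library are available. Lean on these libraries where they do the work, as an engineer would, in place of code of your own. Each camera call takes 0.05 s, during which the arm holds its last target. There are 200 camera calls.

## Working session

There is one attempt and no reset: what is moved stays moved. The work goes in short steps, each a Python script; the robot and the scene stay as the last script left them, time stands still between calls to the robot, and variables do not carry over. Pictures are saved under pics/ and viewed, at most 14 in all, crops included, and the job is handed in when it is done.

```bash
mkdir -p pics
cat > h.py <<'E'
import numpy as np, cv2
from cell import manip, inverse_kinematics, eyes
def snap(n, f=None):
    s=eyes.snapshot(n)
    if f: cv2.imwrite('pics/'+f, s['frame'][:,:,::-1])
    return s
def world(s):
    """HxWx3 world points from depth (fixed cameras)"""
    h,w=s['range_z'].shape
    u,v=np.meshgrid(np.arange(w),np.arange(h))
    p=cv2.undistortPoints(np.stack([u,v],-1).reshape(-1,1,2).astype(np.float64),s['intrinsics'],np.array(s['dist'])).reshape(h,w,2)
    z=s['range_z'].astype(float)
    c=np.dstack([p[...,0]*z,p[...,1]*z,z])
    R=cv2.Rodrigues(np.array(s['rvec'],float))[0]
    return (c-np.array(s['tvec']).ravel())@R
E
python3 - <<'E'
from h import *
import pickle
for n in('top','scene'):
    s=snap(n,n+'0.png'); pickle.dump(s,open(n+'0.pkl','wb'))
a=[cv2.imread(f'pics/{n}0.png') for n in('top','scene')]
cv2.imwrite('pics/top0b.png',cv2.resize(a[0],(800,600)))
cv2.imwrite('pics/scene0b.png',cv2.resize(a[1],(800,600)))
print(manip.read_clock(), manip.read_tcp_rot())
E
```

```text
0.1 [[ 8.96150919e-01  4.43748850e-01 -6.98726997e-04]
 [ 4.43749355e-01 -8.96149011e-01  1.85992246e-03]
 [ 1.99174943e-04 -1.97683087e-03 -9.99998026e-01]]
```

View pics/top0b.png

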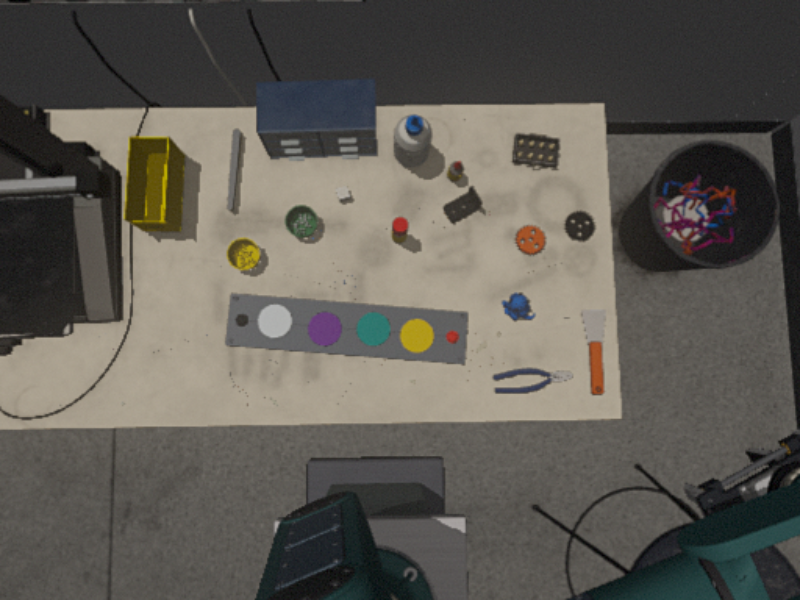

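View pics/scene0b.png

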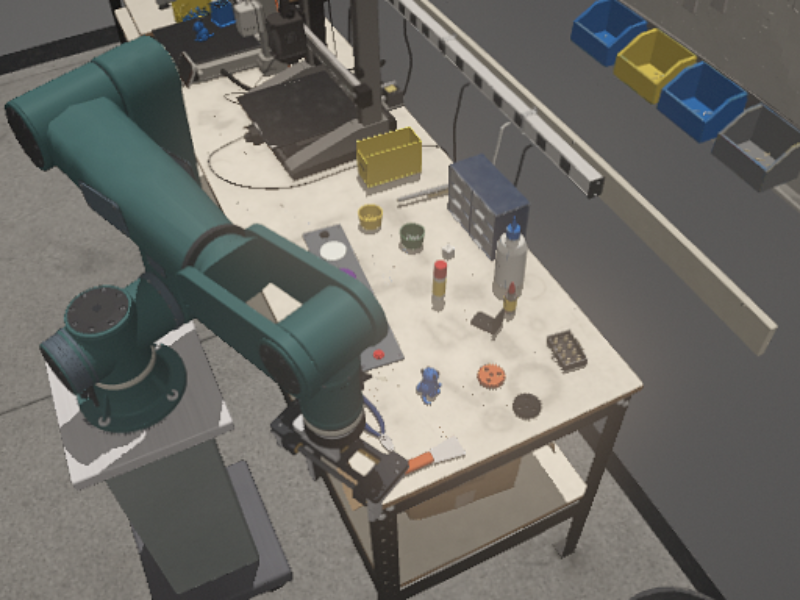

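Top view (800x600 pixels): the red plug is at (452,337) and the black plug at (242,320). The pads are white (275,321), purple (325,329), teal (373,329) and yellow (417,336).

- **Gear:** (530,240) orange or (580,226) black. The orange one is meant.
- **Cup:** (302,222) green or (244,254) yellow. The green one is meant.
- **Glue:** (400,225) with the flat red cap, or (456,170) with the pointed nozzle at the back. The first is meant.
- **Toy:** blue, at (517,306).

I'll segment these in world coordinates and confirm them in a crop.

```bash
cat > m.py <<'E'
from h import *
import pickle
s=pickle.load(open('top0.pkl','rb')); W=world(s)
hsv=cv2.cvtColor(s['frame'],cv2.COLOR_RGB2HSV)
seeds=dict(white=(275,321),purple=(325,329),teal=(373,329),yellow=(417,336),redplug=(452,337),blackplug=(242,320),gear=(530,240),cup=(302,222),glue=(400,225),toy=(517,306))
for n,(x,y) in seeds.items():
    u,v=int(x*.64),int(y*.64)
    print(n,'seed',W[v,u].round(4),'hsv',hsv[v,u])
def blob(n,hlo,hhi,smin,zlo,zhi,r=27):
    x,y=seeds[n];u,v=int(x*.64),int(y*.64)
    m=np.zeros(hsv.shape[:2],bool); m[v-r:v+r,u-r:u+r]=1
    m&=(W[...,2]>zlo)&(W[...,2]<zhi)&(hsv[...,0]>=hlo)&(hsv[...,0]<=hhi)&(hsv[...,1]>=smin)
    k,l,st,c=cv2.connectedComponentsWithStats(m.astype(np.uint8))
    i=1+np.argmax(st[1:,4]); p=W[l==i]
    lo,hi=np.percentile(p,[1,99],axis=0)
    print(n,len(p),'mean',p.mean(0).round(4),'mid',((lo+hi)/2).round(4),'size',(hi-lo).round(4))
    return p
blob('purple',120,165,60,-.01,.02);blob('teal',75,100,90,-.01,.02);blob('yellow',18,35,120,-.01,.02)
blob('redplug',0,180,140,.002,.03,8)
blob('gear',0,18,120,.002,.03);blob('cup',35,90,40,.022,.05);blob('glue',0,180,120,.075,.12,20);blob('toy',100,130,100,.01,.09)
m=(hsv[...,1]<40)&(hsv[...,2]>140)&(W[...,2]>.004)&(W[...,2]<.02); mm=np.zeros_like(m); mm[185:225,155:200]=1
p=W[m&mm]; print('white',len(p),p.mean(0).round(4),np.ptp(p,0).round(4))
f=s['frame'][:,:,::-1]
c=lambda x,y,r=22:cv2.resize(f[int(y*.64)-r:int(y*.64)+r,int(x*.64)-r:int(x*.64)+r],(390,290),interpolation=cv2.INTER_CUBIC)
cv2.imwrite('pics/crop.png',np.vstack([np.hstack([c(400,225),c(517,306)]),np.hstack([c(302,222),c(530,240)])]))
E
python3 m.py
```

```text
white seed [0.4785 0.1574 0.0045] hsv [ 75   3 176]
purple seed [0.4641 0.0722 0.0023] hsv [141 121 120]
teal seed [ 0.4629 -0.0079  0.0035] hsv [ 86 162 118]
yellow seed [ 0.4483 -0.0823  0.0079] hsv [ 25 223 178]
redplug seed [ 0.4473 -0.1434  0.0095] hsv [  2 190 168]
blackplug seed [0.4814 0.2146 0.0112] hsv [ 8 33 62]
gear seed [ 0.6162 -0.2868 -0.0064] hsv [ 36  19 136]
cup seed [0.6484 0.1117 0.0096] hsv [ 26  14 126]
glue seed [ 0.622  -0.0566  0.0959] hsv [  1 187 164]
toy seed [ 0.4949 -0.246   0.0541] hsv [109 147 135]
purple 366 mean [0.4635 0.0732 0.0073] mid [0.4638 0.0733 0.0076] size [0.0534 0.0557 0.0107]
teal 360 mean [ 0.4625 -0.0095  0.0071] mid [ 0.4627 -0.01    0.0073] size [0.0534 0.0544 0.0097]
yellow 373 mean [ 0.4498 -0.0835  0.0074] mid [ 0.4506 -0.0837  0.0075] size [0.054  0.0556 0.0099]
redplug 45 mean [ 0.4469 -0.1435  0.0101] mid [ 0.4466 -0.1436  0.0108] size [0.0175 0.0162 0.0123]
gear 229 mean [ 0.6127 -0.2838  0.0101] mid [ 0.6122 -0.2845  0.0097] size [0.046  0.0466 0.0108]
cup 77 mean [0.6511 0.1141 0.0297] mid [0.6463 0.1108 0.0288] size [0.0545 0.0515 0.0133]
glue 83 mean [ 0.6237 -0.0557  0.0906] mid [ 0.6242 -0.0555  0.0877] size [0.0234 0.0228 0.0165]
toy 85 mean [ 0.5006 -0.2498  0.0466] mid [ 0.5012 -0.2501  0.0361] size [0.0222 0.0249 0.0436]
white 339 [0.4788 0.1579 0.0077] [0.0802 0.083  0.0101]
```

View pics/crop.png

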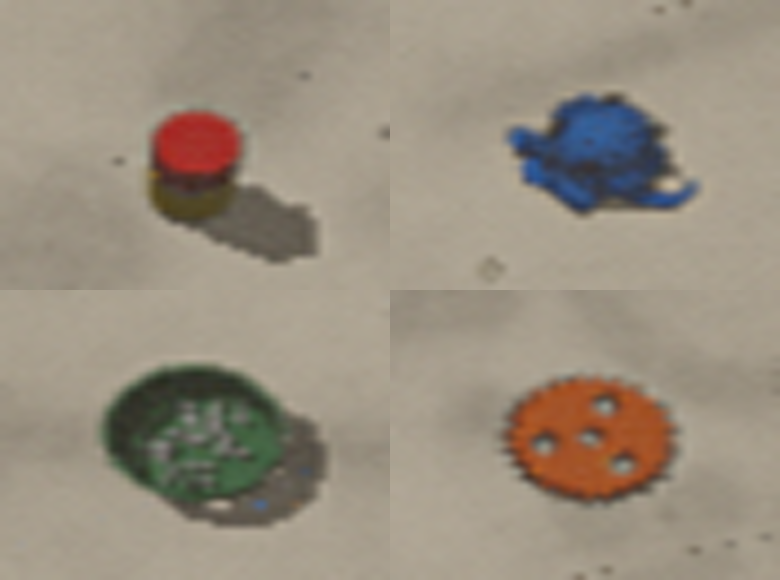

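The crops confirm the four targets: flat red cap, blue toy with its tail to the lower right, green cup, orange gear. Next is a wrist-camera look at the toy for its yaw, and at the gear.

```bash
cat >> h.py <<'E'
def down(yaw):
    """tool down, finger-closing axis y at angle yaw (deg) from world x"""
    a=np.radians(yaw); y=np.array([np.cos(a),np.sin(a),0]); z=np.array([0,0,-1.])
    return np.column_stack([np.cross(y,z),y,z])
def wrist(f=None):
    p,R=np.array(manip.read_position()),np.array(manip.read_tcp_rot())
    s=snap('wrist',f); T=np.eye(4); T[:3,:3]=R; T[:3,3]=p
    M=np.linalg.inv(T@np.array(s['T_tool_cam']))
    s['rvec']=cv2.Rodrigues(M[:3,:3])[0]; s['tvec']=M[:3,3]
    return s,world(s)
def yaw_ok(pos,yaw):
    """choose yaw or yaw+180 with the wrist farther from its limit"""
    c=[(abs(q[5]),y) for y in (yaw,yaw+180) if (q:=inverse_kinematics(pos,down(y))) is not None]
    return min(c)[1]
E
python3 - <<'E'
from h import *
import pickle
print(eyes.snapshot('wrist')['T_tool_cam'])
p=[.50,-.25,.25]; y=yaw_ok(p,90); print(y)
manip.move_ptp(p,down(y)); s,W=wrist('w1.png'); pickle.dump((s,W),open('w1.pkl','wb'))
cv2.imwrite('pics/w1b.png',cv2.resize(s['frame'][:,:,::-1],(800,600)))
print(W[::48,::64].reshape(-1,3).round(3)[::5],manip.read_clock())
E
```

```text
[[-6.33769969e-05 -9.59719554e-01 -2.80959738e-01  8.25359336e-02]
 [ 9.99999685e-01 -2.83177809e-04  7.41723013e-04  2.76179886e-04]
 [-7.91407642e-04 -2.80959602e-01  9.59719269e-01 -1.78670579e-01]
 [ 0.00000000e+00  0.00000000e+00  0.00000000e+00  1.00000000e+00]]
270
[[ 0.693  0.061  0.   ]
 [ 0.685 -0.317 -0.   ]
 [ 0.634 -0.09  -0.   ]
 [ 0.689 -0.704 -0.44 ]
 [ 0.577 -0.243 -0.001]
 [ 0.519  0.006 -0.001]
 [ 0.518 -0.407 -0.002]
 [ 0.456 -0.159  0.004]
 [ 0.383  0.126 -0.001]
 [ 0.389 -0.329  0.007]
 [ 0.51  -0.199  0.315]
 [ 0.533 -0.299  0.352]
 [ 0.528 -0.249  0.363]] 1.5333
```

View pics/w1b.png

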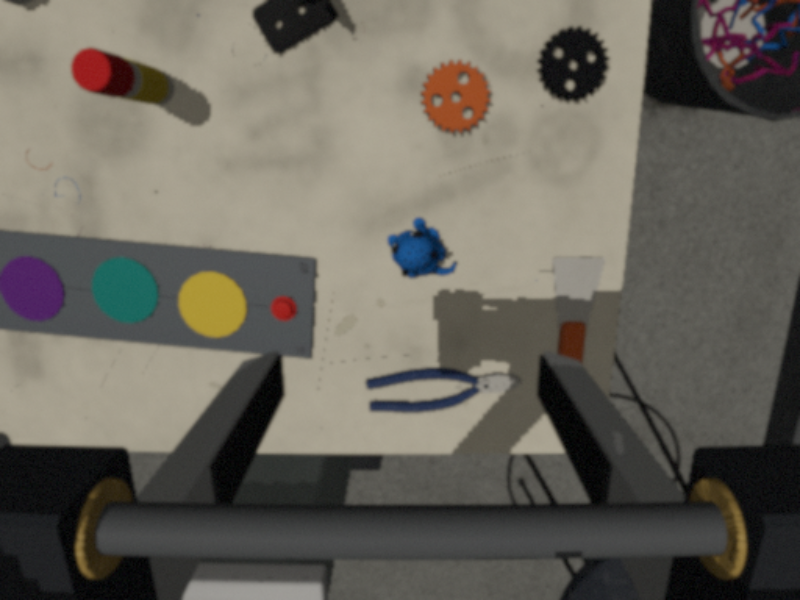

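The wrist view shows the toy at (417,250) with its tail near (452,268), the gear at (456,97), and the pads purple (31,288), teal (125,289) and yellow (212,304). I'll enlarge the toy and measure.

```bash
cat > m2.py <<'E'
from h import *
import pickle
s,W=pickle.load(open('w1.pkl','rb')); hsv=cv2.cvtColor(s['frame'],cv2.COLOR_RGB2HSV)
def blob(n,x,y,hlo,hhi,smin,zlo,zhi,r=30):
    u,v=int(x*.64),int(y*.64); m=np.zeros(hsv.shape[:2],bool); m[max(v-r,0):v+r,max(0,u-r):u+r]=1
    m&=(W[...,2]>zlo)&(W[...,2]<zhi)&(hsv[...,0]>=hlo)&(hsv[...,0]<=hhi)&(hsv[...,1]>=smin)
    k,l,st,c=cv2.connectedComponentsWithStats(m.astype(np.uint8)); p=W[l==1+np.argmax(st[1:,4])]
    lo,hi=np.percentile(p,[1,99],axis=0)
    print(n,len(p),'mean',p.mean(0).round(4),'mid',((lo+hi)/2).round(4),'size',(hi-lo).round(4)); return p
blob('teal',125,289,75,100,90,-.01,.03);blob('yellow',212,304,18,35,120,-.01,.03);blob('gear',456,97,0,18,100,-.01,.03)
blob('red',283,307,0,180,140,0,.03,10)
p=blob('toy',417,250,95,130,80,.003,.09)
for a,b in((.003,.012),(.012,.02),(.02,.03),(.03,.042),(.042,.08)):
    q=p[(p[:,2]>a)&(p[:,2]<b)]
    if len(q)>4: print(a,len(q),q.mean(0).round(4),q.min(0).round(3),q.max(0).round(3))
E
python3 m2.py
python3 - <<'E'
import cv2
f=cv2.imread('pics/w1.png')
cv2.imwrite('pics/toyc.png',cv2.resize(f[135:185,237:303],(792,600),interpolation=cv2.INTER_CUBIC))
E
```

```text
teal 1404 mean [ 0.4657 -0.0106  0.0062] mid [ 0.4651 -0.0102  0.0061] size [0.0534 0.0539 0.0037]
yellow 1434 mean [ 0.4532 -0.0844  0.0063] mid [ 0.4528 -0.0842  0.0062] size [0.0536 0.0545 0.004 ]
gear 1370 mean [ 0.6162 -0.2849  0.0089] mid [ 0.6161 -0.2848  0.0051] size [0.0478 0.0471 0.0122]
red 193 mean [ 0.4508 -0.1455  0.0095] mid [ 0.45   -0.1449  0.009 ] size [0.0192 0.0194 0.0077]
toy 855 mean [ 0.5037 -0.2578  0.0348] mid [ 0.5008 -0.2594  0.0295] size [0.0407 0.0484 0.0522]
0.003 147 [ 0.5033 -0.2642  0.0059] [ 0.479 -0.286  0.003] [ 0.524 -0.234  0.012]
0.012 86 [ 0.5023 -0.2688  0.0154] [ 0.48  -0.278  0.012] [ 0.519 -0.249  0.02 ]
0.02 75 [ 0.4908 -0.2651  0.0262] [ 0.483 -0.272  0.02 ] [ 0.514 -0.252  0.03 ]
0.03 67 [ 0.5114 -0.2517  0.0381] [ 0.487 -0.268  0.03 ] [ 0.521 -0.239  0.042]
0.042 480 [ 0.505  -0.2536  0.0481] [ 0.49  -0.27   0.042] [ 0.52  -0.239  0.058]
```

View pics/toyc.png

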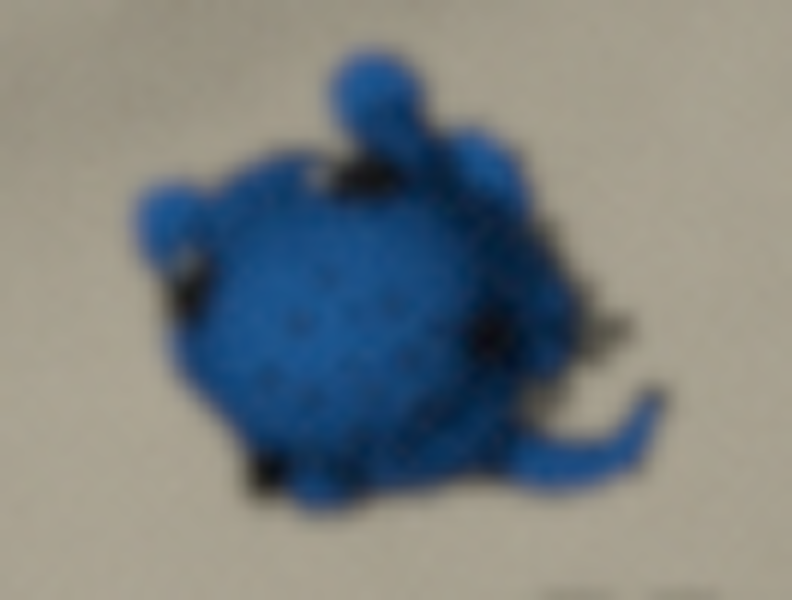

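Toy frame: the eyes, ears and arms give forward ≈ +33° in world, with the tail opposite, so the fingers close along ≈ 123°. The body centre is ≈ (0.503, -0.255). The wrist and top positions agree to 3 mm. I'll start with the gear, closing along x to stay clear of the black gear.

```bash
cat >> h.py <<'E'
PAD=dict(yellow=(.4515,-.084),teal=(.464,-.0103),purple=(.465,.073),white=(.480,.1575))
BX=-5.5   # yaw of board x
def pick(xy,yaw,z,grip=15,hi=.17):
    p=[*xy,hi]; yaw=yaw_ok(p,yaw); manip.move_ptp(p,down(yaw))
    hit=manip.line_to([*xy,z],max_speed=.1,force_limit=8)
    print('down hit',hit,np.round(manip.read_position(),4))
    manip.clamp(grip); print('gap',manip.read_finger_gap(),'F',manip.read_grasp_force())
    q=manip.read_position(); manip.line_to([q[0],q[1],hi])
    print('lifted gap',manip.read_finger_gap(),'F',manip.read_grasp_force(),'t',manip.read_clock())
def place(xy,yaw,z,hi=.17):
    p=[*xy,hi]; yaw=yaw_ok(p,yaw); manip.move_ptp(p,down(yaw))
    manip.line_to([*xy,z+.03]); hit=manip.line_to([*xy,z-.001],max_speed=.03,force_limit=4)
    print('place hit',hit,np.round(manip.read_position(),4),'gap',manip.read_finger_gap())
    manip.release(); manip.dwell(.2); q=manip.read_position(); manip.line_to([q[0],q[1],hi],max_speed=.12)
    print('t',manip.read_clock())
E
python3 - <<'E'
from h import *
pick((.6145,-.2845),0,.002)
place(PAD['white'],BX,.0092)
E
```

```text
down hit False [ 0.615  -0.2848  0.0029]
gap 0.05181785581857083 F 14.949682736769319
lifted gap 0.051804054689937276 F 14.942188880522735 t 6.725
place hit True [0.4796 0.1574 0.0089] gap 0.05159605775909764
t 12.9
```

Run:
```python
from h import *
pick((.503,-.255),123,.010,12)
place(PAD['teal'],BX,.017)
p=[.58,.11,.22]; manip.move_ptp(p,down(yaw_ok(p,90))); s,W=wrist()
import pickle; pickle.dump((s,W),open('w2.pkl','wb'))
cv2.imwrite('pics/w2.png',cv2.resize(s['frame'][:,:,::-1],(800,600)))
hsv=cv2.cvtColor(s['frame'],cv2.COLOR_RGB2HSV)
m=(hsv[...,0]>35)&(hsv[...,0]<90)&(hsv[...,1]>50)&(W[...,2]>.024)&(W[...,2]<.04)&(W[...,0]>.58)
q=W[m]; lo,hi=np.percentile(q,[1,99],axis=0); print('cup',len(q),(lo+hi)/2,hi-lo)
print(cv2.minEnclosingCircle(q[:,:2].astype(np.float32)),manip.read_clock())
```

```text
down hit False [ 0.5035 -0.2554  0.0108]
gap 0.027999076424538423 F 12.000048905611038
lifted gap 0.027860726494472143 F 11.99999749660492 t 18.4167
place hit True [ 0.4636 -0.0102  0.0169] gap 0.028076739446541644
t 24.025
cup 500 [ 0.65982755 -0.02768985  0.03160877] [0.07590857 0.32842547 0.01503337]
((0.6582679748535156, -0.028398029506206512), 0.16571490466594696) 25.3667
```

View pics/w2.png

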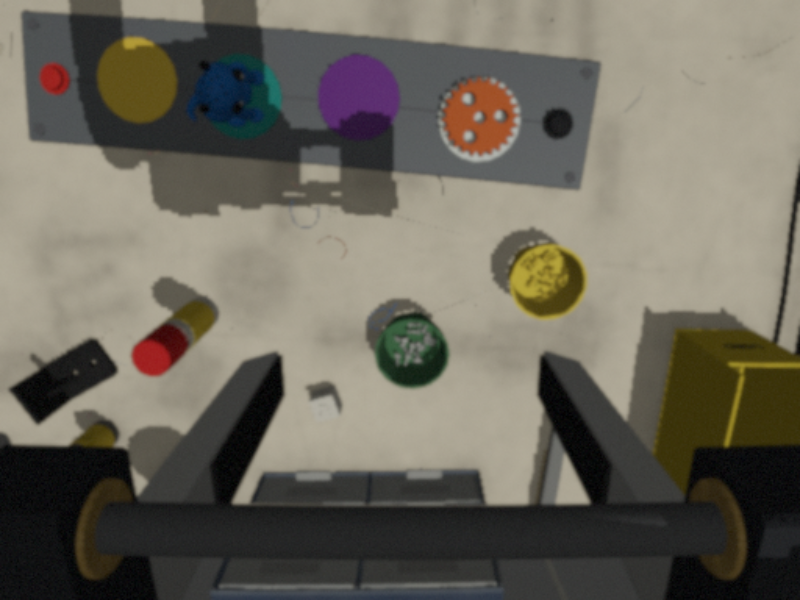

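Wrist view: the gear is centred on white and the toy stands on teal. The cup is at (412,350), the yellow look-alike at (545,280), a small white cube at (322,400), and the cabinet behind them. I'll pick the cup closing along y.

Run:
```python
from h import *
import pickle
s,W=pickle.load(open('w2.pkl','rb')); hsv=cv2.cvtColor(s['frame'],cv2.COLOR_RGB2HSV)
m=(hsv[...,0]>35)&(hsv[...,0]<90)&(hsv[...,1]>50)&(W[...,2]>.026)&(W[...,2]<.04)
m[:, :235]=0; m[:,290:]=0; m[:195]=0;m[255:]=0
q=W[m]; c,r=cv2.minEnclosingCircle(q[:,:2].astype(np.float32)); print(len(q),c,r,np.median(q,0))
assert abs(c[0]-.648)<.008 and abs(c[1]-.1125)<.008 and .025<r<.034
pick(c,90,.004,12)
place(PAD['purple'],BX,.0112)
```

```text
367 (0.6488263010978699, 0.10996313393115997) 0.027828581631183624 [0.65343548 0.10980491 0.03092104]
down hit False [0.6494 0.11   0.0049]
gap 0.05449047232209236 F 12.000020333798602
lifted gap 0.054101363632679166 F 12.000098084681667 t 29.5667
place hit True [0.4645 0.0729 0.0108] gap 0.0543943733172264
t 35.425
```

Run:
```python
from h import *
pick((.6245,-.056),0,.028,12)
place(PAD['yellow'],BX,.035)
p=[.40,.03,.30]; manip.move_ptp(p,down(yaw_ok(p,270))); s,W=wrist()
import pickle; pickle.dump((s,W),open('w3.pkl','wb'))
cv2.imwrite('pics/w3.png',cv2.resize(s['frame'][:,:,::-1],(800,600)))
p=[.3,-.40,.25]; manip.move_ptp(p,down(yaw_ok(p,90)))
t=snap('top'); pickle.dump(t,open('t3.pkl','wb'))
cv2.imwrite('pics/t3.png',cv2.resize(t['frame'][180:240,140:310,::-1],(800,282),interpolation=cv2.INTER_CUBIC))
print(manip.read_clock())
```

```text
down hit False [ 0.6252 -0.0561  0.029 ]
gap 0.026045286803916285 F 12.002818710548127
lifted gap 0.025928534722030563 F 12.002599455670406 t 39.975
place hit True [ 0.4512 -0.0839  0.0347] gap 0.02582663812495629
t 45.1167
48.3667
```

View pics/w3.png

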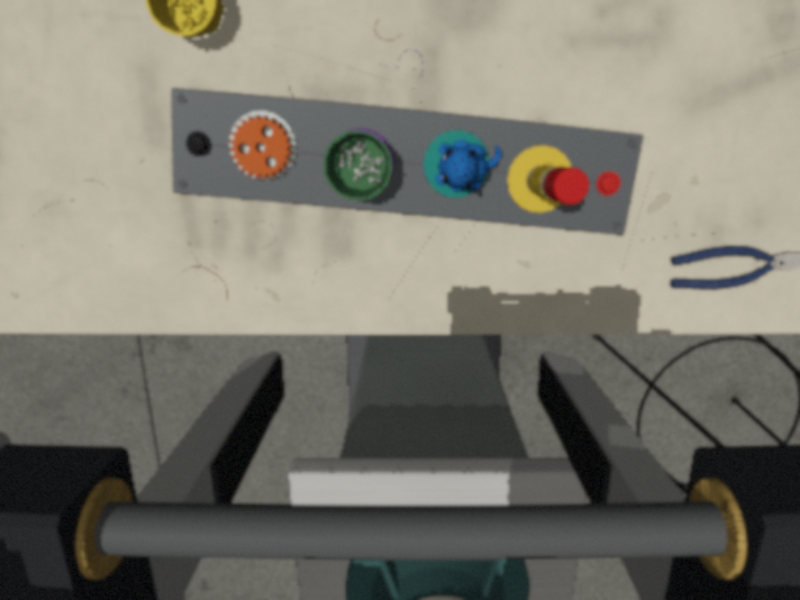

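View pics/t3.png

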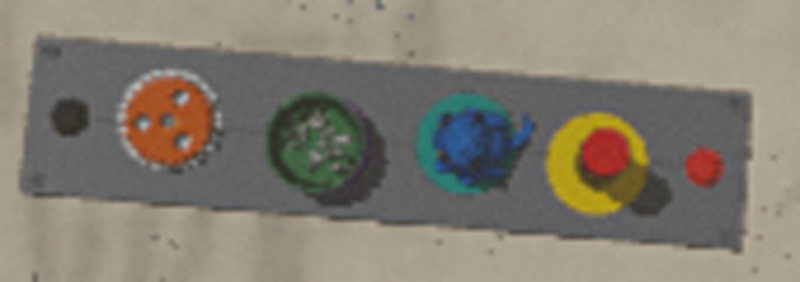

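All four stand in the right order from red: glue, toy, cup, gear. I'll put numbers on the centring, the toy's most of all.

Run:
```python
from h import *
import pickle
t=pickle.load(open('t3.pkl','rb')); s,Ww=pickle.load(open('w3.pkl','rb'))
for nm,f,W in(('top',t['frame'],world(t)),('wrist',s['frame'],Ww)):
    h=cv2.cvtColor(f,cv2.COLOR_RGB2HSV); H,S=h[...,0],h[...,1]
    for n,k,pad,zl,zh in(('gear',(H<18)&(S>100),'white',.008,.03),('cup',(H>35)&(H<90)&(S>50),'purple',.030,.05),('toy',(H>95)&(H<130)&(S>80),'teal',.035,.08),('glue',((H<8)|(H>172))&(S>120),'yellow',.092,.12)):
        c=np.array(PAD[pad]); m=k&(W[...,2]>zl)&(W[...,2]<zh)&(np.hypot(W[...,0]-c[0],W[...,1]-c[1])<.045)
        p=W[m].astype(np.float32)
        if len(p)<5: print(nm,n,len(p)); continue
        lo,hi=np.percentile(p,[1,99],axis=0)
        print(nm,n,len(p),'mid-pad mm',((lo+hi)/2*1000)[:2].round(1)-c*1000,'size',((hi-lo)*1000).round(),'ztop',hi[2].round(3))
```

```text
top gear 237 mid-pad mm [-3.6 -0.7] size [45. 45. 12.] ztop 0.022
top cup 48 mid-pad mm [-3.2  1.8] size [52. 50. 12.] ztop 0.043
top toy 119 mid-pad mm [-2.8 -1. ] size [28. 36. 25.] ztop 0.062
top glue 73 mid-pad mm [-1.9  0.5] size [22. 21.  9.] ztop 0.104
wrist gear 1004 mid-pad mm [-0.3 -1.5] size [46. 46.  8.] ztop 0.019
wrist cup 361 mid-pad mm [ 0.1 -0.4] size [53. 54. 10.] ztop 0.04
wrist toy 571 mid-pad mm [ 0.6 -0.6] size [30. 35. 28.] ztop 0.064
wrist glue 442 mid-pad mm [2.6 0.3] size [23. 25.  7.] ztop 0.1
```

All four are within about 4 mm of their pad centres at the right heights, so I'm handing in.

```bash
python3 -c "
from h import *
print(manip.finish_job(), manip.read_clock())"
```

```text
the job is handed in; nothing more can be done
the job is handed in; nothing more can be done
```

The job is handed in, with the verdict not shown: from the red plug outward stand the glue stick (yellow pad), toy (teal), cup (purple) and gear (white), each measured upright and within about 4 mm of its pad's centre, at about 48 s of the 112 s allowed.

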